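# Brace the square jar in its holder and unscrew the lid

## Task

Pick up the closed square storage jar, set it into the square recess of the wooden jar holder and press it fully home, with its lid still on. With the holder bracing the jar, unscrew the tight lid counter-clockwise until its thread lets go, lift it straight up and finish still holding it level in the gripper about 3 cm above where it sat, centred over the mouth, with the jar still fully home. Never tip the jar over, never drop the lid or carry it away, and leave the other things where they are.

Things in the scene. Friction and masses are not known exactly. Their poses are not given: they have to be found in the camera images.
- jar: White stoneware jar, loose, 0.34 to 0.5 kg. Square body 60x60 mm, rounded corners, 62 mm high, its lowest 10 mm tapering in to 54 mm; above it a round neck 42 mm across, rim 86 mm above the underside. Origin: centre of the underside; z up; x, y square to the body's faces. It fits the recess in any quarter turn.
- lid: Round ribbed steel screw lid on the jar, 61 mm across, 18 mm high. Origin: centre of its lower rim; z up its axis, flat top at z = 18 mm (91 mm above the jar's underside when closed). A separate part; screwed on, it bears the jar's weight when the jar is lifted by it. On the bare worktop the jar would spin with it: it takes about 0.3 N m to turn.
- lid_home (a point): Where the lid's origin lies when closed: on the jar's axis, 73 mm above its underside. Axes as the jar's. The lid unscrews counter-clockwise from above (+ about z), rising 2 mm; it is free after 53 to 61 degrees, pops up a little more, and meets a solid stop after 87 to 95 degrees. So turn it about 75 degrees (1.3 rad) relative to the jar, then lift.
- holder: Jar holder, fixed: wooden block 108x108 mm, 34 mm high, on a base plate 124x124x8 mm; square recess in its top 63.5x63.5 mm, 24 mm deep, walls along the block's x and y. Origin: centre of its underside; z up. A sprung rubber button in the +y and in the -y wall of the recess grips the jar: lowered gently, it stays 5 to 7 mm proud until pressed down with 3 to 10 N.
- recess (a point): Centre of the floor of the recess, 10 mm above the worktop: the jar's underside lies here when fully home (closed lid's top then 101 mm above the worktop). Axes as the holder's.
- round_jar: Bystander, to be left alone: round glass jar with a dark lid, 64x67x90 mm. Origin at the centre of its underside.
- garlic: Bystander, to be left alone: garlic bulb, 50x50x48 mm. Origin at the centre of its underside.
- teaspoon: Bystander, to be left alone: metal teaspoon lying flat, 139x28x12 mm. Origin at the centre of its underside.
- cup: Bystander, to be left alone: cup with one handle, 65x94x53 mm. Origin at the centre of its underside.
- brown_jar: Bystander, to be left alone: slim round glass spice jar with a dark cap, 44x44x105 mm. Origin at the centre of its underside.
- food_tin: Bystander, to be left alone: round food tin, 75 mm across, 58 mm high. Origin at the centre of its underside.
Not all that is in view belongs to the job. What is shaped like the jar but turquoise is not meant.

How it is judged (in metres and radians):
On the way, in this order (a step that is already met when the one before it is completed fails the run):
1. the jar is fully home in the recess of the holder, upright, with its lid still screwed on (z of jar in the frame of recess between -0.002 and 0.002 m and horizontal distance between jar and recess below 0.005 m and angle between jar's own z axis and vertical below 0.06 rad and z of lid in the frame of lid_home below 0.002 m and horizontal distance between lid and lid_home below 0.004 m), for 0.3 s.
2. the lid has come off its thread and is lifted above its seat by the gripper, the jar still fully home in the holder (z of jar in the frame of recess between -0.002 and 0.002 m and horizontal distance between jar and recess below 0.005 m and angle between jar's own z axis and vertical below 0.06 rad and z of lid in the frame of lid_home above 0.008 m and contact force between lid and the fingers above 0.5 N), for 0.2 s.
At the end, for the whole second after the job is handed in: Still held by the gripper, the lid is still and level (tilt under 0.2 rad), 15 to 50 mm above its closed place, within 15 mm of the jar's axis and off the jar; the jar stands upright, fully home (underside within 2 mm of the recess floor, 5 mm of its centre) (z of jar in the frame of recess between -0.002 and 0.002 m and horizontal distance between jar and recess below 0.005 m and angle between jar's own z axis and vertical below 0.06 rad and z of lid in the frame of lid_home between 0.015 and 0.05 m and horizontal distance between lid and lid_home below 0.015 m and angle between lid's own z axis and vertical below 0.2 rad and contact force between lid and the fingers above 0.5 N and contact force between lid and jar below 0.1 N and linear speed of lid below 0.03 m/s); the arm keeps its last pose, push and grip.
It fails at once if the jar is tipped over (angle between jar's own z axis and vertical above 0.5 rad).
It fails at once if the lid is dropped or carried away from the jar (distance between lid and lid_home above 0.1 m or height (world z) of lid below 0.05 m).
It fails at once if another thing is disturbed (moved more than 25 mm) (distance of any of round_jar, garlic, teaspoon, cup, brown_jar, food_tin from where it was at the start of the episode above 0.025 m).
It also fails if it takes over 51 s, if anything falls off the work surface, if the arm or the gripper's body presses on something with over 40 N, if the wrist force passes 120 N, or if a joint passes its speed limit or range.

## Robot

A 6-joint arm with a two-finger parallel gripper is mounted at the origin on a cart in front of the work surface, level with it; the furniture and walls round the work are solid. World frame = base frame: x ahead of the robot, y to its left, z up, the work surface at z = 0. Lengths are in mm, angles in rad, forces in N, time in s.
With the tool pointing down it reaches from about 400 to 925 mm from the base axis. Payload 12.5 kg.
Tool frame: the origin (TCP) lies midway between the tips of the shut fingers; the grasp point (between the pads) lies 19 mm behind it; z points along the fingers, y is the line along which they close (so a half turn about z gives the same grasp; the last joint's range is limited). The gripper opens to 95 mm and grips with 3 to 60 N. Pads are 20 mm wide; open, the fingers measure 119 mm over their backs; the gripper's body (75 mm by 180 mm) begins 59 mm behind the grasp point.
Start: joints at [-1.319, 0.491, 1.559, -0, 1.092, -0.106], TCP at [218.908, -585.428, 214.661] pointing down, gripper open.
Joint ranges: [-3.1, 3.1], [-0.84, 2.19], [0.05, 2.79], [-1.13, 4.28], [0.06, 2.93], [-2.69, 2.69]. Speed limits (rad/s): [2.22, 2.22, 2.79, 3.14, 3.14, 3.14].

## Interface

Orientations are given as [roll, pitch, yaw] about the fixed x, y, z axes, in that order (R = Rz(yaw) Ry(pitch) Rx(roll)).
In Python, from cell import state, viewer, env, models gives the robot as it stands. The module is installed in compiled form; this text tells all that it offers.
- The arm moves only by the tool arm_command, never from a script. Its argument "rows" is a list of rows, each a list of 2 entries, a list of its own where there are three numbers: the shift along the tool's x, y, z normalised to -1 to 1, where 1 is 0.25 m, then the turn about the tool's z normalised to -1 to 1, where 1 is pi rad. A call has exactly 5 rows; each row shifts and turns the commanded pose from where the row before left it, along the tool's axes as they then stand; what a row does not reach is not made up. A row lasts 1/10 s, in which the tool goes at most 50 mm and 8.59 degrees, less where a joint would pass 70% of its speed; a pose out of reach is approached as far as the arm can. A call with a number of a shift or a turn outside -1 to 1 is refused whole. A call with a gripper value outside its range is refused whole. "claw" is the opening, from 0 (shut) to 1 (fully open), set as the call begins (left out, the last holds). The fingers move at their own pace and stop on an object; the grip force is fixed at half the most. Time passes only in rows, so rows that do not move let the fingers close, or fill a call up. It gives the time, the measured TCP pose, the force, the opening and the grip force at its end, in the units of the state.
- state(): the state, without advancing time (a new reading comes with each control period).
- viewer.read_camera(name): name is "scene" or "top" or "wrist"; returns (picture, depth): 420x560x3 uint8, red, green, blue; 420x560 float32, mm along the optical axis (not along the pixel's ray), 0 where there is no reading.
- viewer.get_calibration(name): a dict with "camera_matrix" (3x3 intrinsics, pixels), "world_to_cam" (4x4, takes a point from world to camera coordinates). Camera axes: x right, y up, looking along -z (the intrinsics and any distortion apply to the point x, -y, -z); pixel columns grow to the right and rows downward; lengths in mm; the calibration is good to about 2 mm. A picture is of the moment at which its call begins: read the wrist's pose just before it. get_calibration takes no time and is no camera call; for the wrist camera it gives the pose at the moment of the call.
- env.job_done(): hands the job in; it is judged then, once.
Trained networks look in the newest picture that a camera, given by its name, has taken for a name from the list of things; names that differ only in an ending like _2 or _b are one class to them, and where a whole thing is asked for, a point or a joint stands for the part that bears it (a point fixed in the world has none). Each returns a list of dicts, best first, with "confidence" (0 to 1); they miss things now and then, are a little off and sometimes report something else, mostly with a low value. They report only what shows in the picture. A call takes as long as a camera call. They do not tell look-alikes from the thing itself.
- models.search_frame(camera, label): "position" ([x, y, z] in mm, in world coordinates, good to about 4 mm: the middle of the surface that is visible of it).
- models.mark_of(camera, label): "position" ([x, y, z] in mm, in world coordinates, good to about 4 mm: a listed point, or the origin of a listed thing).
The state is a dict: "t": time; "joints": joint angles; "qvel": joint speeds; "tau": joint torques, N m; "eef_pos": TCP position; "tcp_rot": TCP orientation; "ft_force": force on the tool from outside, world axes, zero at the start; "moment": the same for the moment, N m; "opening": opening from 0.0 (shut) to 1.0 (fully open); "grip_force": force on a finger pad.
Only numpy, scipy, OpenCV 4.12 (cv2) and the standard library are available. Lean on these libraries where they do the work, as an engineer would, in place of code of your own. Each camera call takes 0.05 s, during which the arm holds its last target. There are 200 camera calls.

## Working session

There is one attempt and no reset: what is moved stays moved. The work goes in short steps, Python scripts to look and compute and a tool call to move; the robot and the scene stay as the last step left them, time stands still between calls to the robot, and variables do not carry over. Pictures are saved under pics/ and viewed, at most 10 in all, crops included, and the job is handed in when it is done.

Besides the shell and the picture viewer there is one more tool, called after "Request:" as name([rows], argument=value, ...), one row to a line, values as JSON. arm_command: Moves the arm, as the interface text tells. Scaled input: -1 to 1 covers 0.25 m each way for a shift and pi rad each way for a turn. Its arguments: {"type":"object","properties":{"rows":{"type":"array","items":{"type":"array"}},"claw":{"type":"number"}},"required":["rows"]}

```bash
mkdir -p pics; python3 - <<'E'
from cell import state, viewer, env, models
import cv2,numpy as np
s=state();print(s['t'],s['eef_pos'],s['tcp_rot'],s['opening'])
for c in ['scene','top']:
    p,d=viewer.read_camera(c);cv2.imwrite(f'pics/{c}0.png',p[:,:,::-1]);np.save(f'{c}_d.npy',d)
    for l in ['jar','lid','holder','recess']:
        print(c,l,[(np.round(r['position']).tolist(),round(r['confidence'],2)) for r in models.mark_of(c,l)][:4])
E
```

```text
0.0 [ 218.83062076 -585.1644602   214.05722633] [-3.14045865e+00 -1.00514677e-04  3.57768179e-01] 0.999667573105999
scene jar [([578.0, 245.0, -1.0], 0.94), ([500.0, 319.0, -4.0], 0.72), ([480.0, 11.0, 1.0], 0.69), ([469.0, 203.0, 2.0], 0.59)]
scene lid [([690.0, -170.0, 3.0], 0.6), ([463.0, 203.0, 77.0], 0.57)]
scene holder [([436.0, -243.0, -0.0], 0.93)]
scene recess [([438.0, -246.0, -1.0], 0.67), ([439.0, -248.0, 9.0], 0.55)]
top jar [([500.0, 318.0, -3.0], 0.76), ([483.0, 7.0, -1.0], 0.73), ([578.0, 245.0, -0.0], 0.68), ([468.0, 202.0, 72.0], 0.67)]
top lid [([462.0, 205.0, 76.0], 0.59)]
top holder [([437.0, -241.0, 3.0], 0.79), ([396.0, 424.0, 1.0], 0.2)]
top recess [([436.0, -245.0, 9.0], 0.62)]
```

View pics/scene0.png

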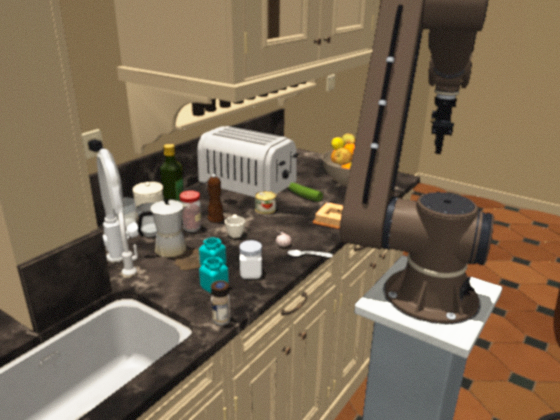

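View pics/top0.png

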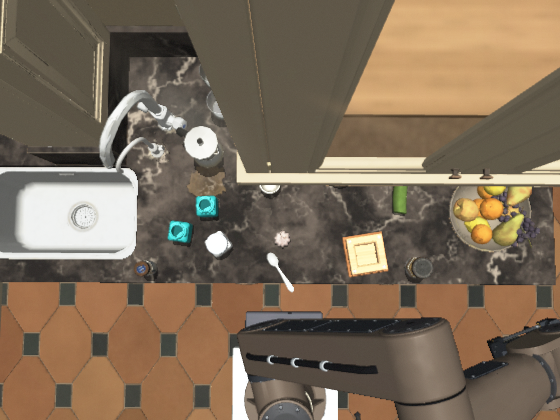

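Candidates: white jar with a steel lid at top (218,244) / scene (251,260), and turquoise twins at top (180,232) and (206,206). The white one fits "white stoneware, steel lid". The holder is at top (365,254). I'll confirm this in a crop and fit poses from depth.

```bash
cat > h.py <<'E'
from cell import state, viewer, env, models
import cv2,numpy as np
def cloud(c,d,cal=None):
    k=cal or viewer.get_calibration(c);K=np.array(k['camera_matrix']);T=np.linalg.inv(np.array(k['world_to_cam']))
    v,u=np.mgrid[:d.shape[0],:d.shape[1]];x=(u-K[0,2])/K[0,0]*d;y=(v-K[1,2])/K[1,1]*d
    P=np.stack([x,-y,-d,np.ones_like(d)],-1)@T.T
    P=P[...,:3];P[d==0]=np.nan
    return P
E
python3 - <<'E'
from h import *
p=cv2.imread('pics/top0.png');d=np.load('top_d.npy');P=cloud('top',d)
k=viewer.get_calibration('top');print(np.linalg.inv(np.array(k['world_to_cam']))[:3,3],k['camera_matrix'])
for n,c,R,zr in [('jar',(466,203),60,[(20,66),(80,100),(20,100)]),('holder',(437,-245),95,[(36,50),(5,50)])]:
    for lo,hi in zr:
        m=(np.hypot(P[...,0]-c[0],P[...,1]-c[1])<R)&(P[...,2]>lo)&(P[...,2]<hi)
        q=P[m][:,:2].astype(np.float32);print(n,lo,hi,m.sum(),cv2.minAreaRect(q),np.median(P[m][:,2]),q.mean(0))
a=cv2.resize(p[205:285,180:260],(380,380),interpolation=2);b=cv2.resize(p[215:295,325:405],(380,380),interpolation=2)
cv2.imwrite('pics/crop.png',np.hstack([a,b]))
for l in ['round_jar','garlic','teaspoon','cup','brown_jar','food_tin']:
    print(l,[(np.round(r['position']).tolist(),round(r['confidence'],2)) for r in models.mark_of('top',l)][:2])
E
```

```text
[ 429.30087541   13.99803951 1591.44899935] [[513.35444338   0.         280.30401099]
 [  0.         513.35444338 213.72312781]
 [  0.           0.           1.        ]]
jar 20 66 64 ((466.1668395996094, 202.32467651367188), (59.336544036865234, 60.74020004272461), 37.924034118652344) 58.134363566519596 [462.02118 188.14763]
jar 80 100 347 ((466.3809814453125, 202.48880004882812), (60.1837158203125, 58.5086555480957), 63.58468246459961) 92.25793829232498 [466.23227 202.26985]
jar 20 100 444 ((466.7406921386719, 202.50030517578125), (60.802330017089844, 60.515716552734375), 37.0388069152832) 90.98189691776952 [465.73456 199.10524]
holder 36 50 268 ((438.40093994140625, -244.2431640625), (107.3190689086914, 107.74000549316406), 9.291016578674316) 37.786511781347826 [ 440.54532 -247.94945]
holder 5 50 1698 ((438.8397216796875, -244.92343139648438), (183.5117950439453, 181.1342010498047), 84.67976379394531) 26.017203348541102 [ 437.97168 -242.0934 ]
round_jar [([393.0, -400.0, 1.0], 0.56), ([433.0, -246.0, 9.0], 0.38)]
garlic [([484.0, 8.0, -2.0], 0.59)]
teaspoon [([380.0, 15.0, 3.0], 0.66)]
cup [([660.0, 37.0, -0.0], 0.71), ([392.0, 422.0, 3.0], 0.32)]
brown_jar [([392.0, 419.0, 1.0], 0.68)]
food_tin []
```

View pics/crop.png

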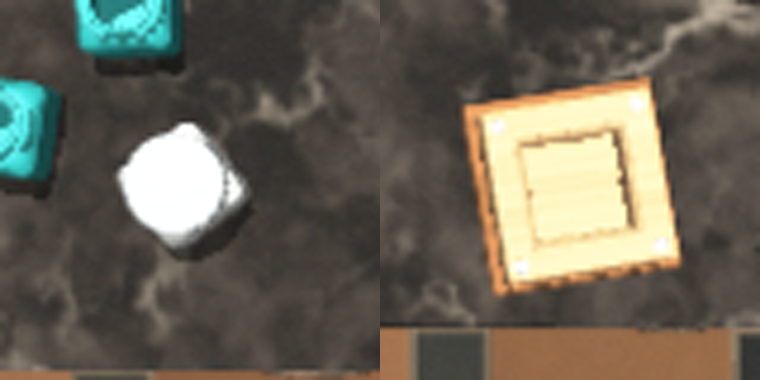

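The crop confirms the white square jar with the steel lid: its corners show at (120,180) and (245,190), yaw about 37.5°. The holder is at yaw about 9°. I'm moving over the holder first for a close look.

Request:
arm_command([
  [[0.123, -0.099, 0], 0],
  [[0.123, -0.099, 0], 0],
  [[0.123, -0.099, 0], 0],
  [[0.123, -0.099, 0], 0],
  [[0.123, -0.099, 0], 0],
], claw=1)

```text
t: 1.3
eef_pos: [320.1, -414.3, 214.8]
tcp_rot: [3.141, -0.0, 0.358]
ft_force: [0.8, -0.1, -0.4]
opening: 0.997
grip_force: 0.0
```

Request:
arm_command([
  [[0.123, -0.099, 0], 0],
  [[0.123, -0.099, 0], 0],
  [[0.123, -0.099, 0], 0],
  [[0.123, -0.099, 0], 0],
  [[0.123, -0.099, 0], 0],
])

```text
t: 1.8
eef_pos: [420.9, -244.5, 214.9]
tcp_rot: [3.141, -0.0, 0.358]
ft_force: [-0.5, -0.5, 0.2]
opening: 1.0
grip_force: 0.0
```

```bash
cat >> h.py <<'E'
def look(n):
    s=state();k=viewer.get_calibration('wrist');p,d=viewer.read_camera('wrist');cv2.imwrite(f'pics/{n}.png',p[:,:,::-1])
    print(s['t'],np.round(s['eef_pos'],1),np.round(s['tcp_rot'],4),np.linalg.inv(np.array(k['world_to_cam']))[:3].round(2).tolist())
    return p,d,cloud('wrist',d,k),k
E
python3 - <<'E'
from h import *
p,d,P,k=look('w1');np.savez('w1',P=P)
print([(r['position'],r['confidence']) for r in models.mark_of('wrist','recess')][:2])
for lo,hi in [(36,50),(2,30)]:
    m=(np.hypot(P[...,0]-438,P[...,1]+245)<110)&(P[...,2]>lo)&(P[...,2]<hi);q=P[m][:,:2].astype(np.float32)
    if len(q):print(lo,hi,len(q),cv2.minAreaRect(q),np.median(P[m][:,2]))
E
```

```text
1.8 [ 420.9 -244.5  214.9] [ 3.141e+00 -3.000e-04  3.576e-01] [[0.35, 0.9, 0.27, 497.84], [-0.94, 0.33, 0.1, -216.34], [0.0, -0.29, 0.96, 385.11]]
[([439.9, -247.2, 4.4], 0.96)]
36 50 77 ((438.9942321777344, -243.49600219726562), (101.8488998413086, 102.92525482177734), 9.527153015136719) 36.2958673146635
2 30 5256 ((450.39276123046875, -242.10000610351562), (211.9200439453125, 194.2059783935547), 88.97917938232422) 9.867820458243443
```

View pics/w1.png

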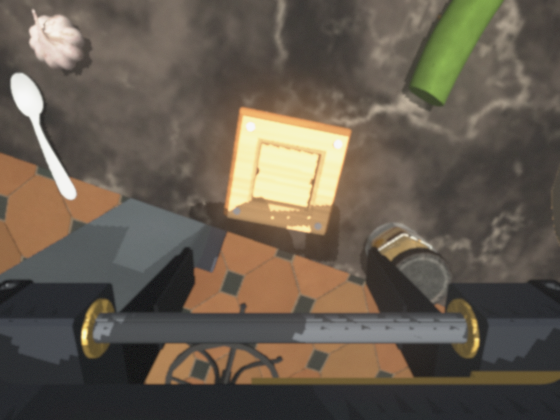

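The picture shows the holder at (288,172), with the recess at about (285,175) and buttons on its left and right inner walls. The block top is at z=34, so I'm refitting.

```bash
python3 - <<'E'
from h import *
P=np.load('w1.npz')['P'];
def fit(P,t):
    m=(np.hypot(P[...,0]-438,P[...,1]+245)<85)&(P[...,2]>24)&(P[...,2]<45)
    m=m.astype(np.uint8);n,l,st,ce=cv2.connectedComponentsWithStats(m);i=1+np.argmax(st[1:,4]);m=l==i
    q=P[m][:,:2].astype(np.float32);r=cv2.minAreaRect(q);print(t,len(q),r,np.median(P[m][:,2]))
    a=np.radians(9.2);R=np.array([[np.cos(a),np.sin(a)],[-np.sin(a),np.cos(a)]])
    c=np.array(r[0]);m=(P[...,2]<20)&(P[...,2]>3);X=(P[...,:2]-c)@R.T
    m&=(np.abs(X)<38).all(-1);q=P[m][:,:2].astype(np.float32);print(' recess',len(q),cv2.minAreaRect(q),np.median(P[m][:,2]))
fit(P,'wrist');fit(cloud('top',np.load('top_d.npy')),'top')
p=cv2.imread('pics/w1.png')[95:250,210:370];cv2.imwrite('pics/w1c.png',cv2.resize(p,None,fx=4,fy=4,interpolation=2)[:600])
E
```

```text
wrist 7094 ((436.18670654296875, -245.15438842773438), (108.50686645507812, 108.27690124511719), 9.337593078613281) 34.066135026332944
 recess 3267 ((437.0977783203125, -243.7228546142578), (66.3257064819336, 72.890625), 9.448478698730469) 10.272745275452053
top 858 ((438.10955810546875, -244.47677612304688), (107.96955871582031, 109.12973022460938), 9.291015625) 34.12203156504336
 recess 419 ((440.33087158203125, -244.22891235351562), (68.0960693359375, 65.71161651611328), 9.786701202392578) 10.485054438481257
```

View pics/w1c.png

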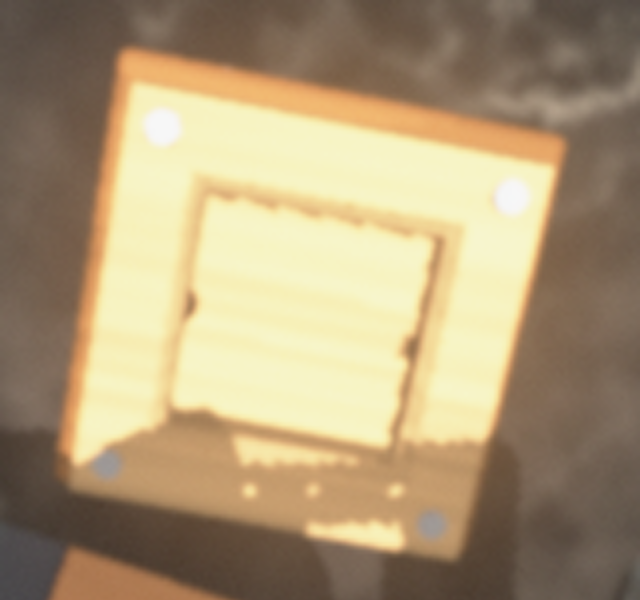

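Request:
arm_command([
  [[0.073, -0.163, 0], 0],
  [[0.073, -0.163, 0], 0],
  [[0.073, -0.163, 0], 0],
  [[0.073, -0.163, 0], 0],
  [[0.073, -0.163, 0], 0],
])

```text
t: 2.4
eef_pos: [434.3, -22.0, 214.8]
tcp_rot: [3.141, -0.0, 0.357]
ft_force: [0.5, -0.4, -0.7]
opening: 1.003
grip_force: 0.0
```

Request:
arm_command([
  [[0.073, -0.163, 0], 0],
  [[0.073, -0.163, 0], 0],
  [[0.073, -0.163, 0], 0],
  [[0.073, -0.163, 0], 0],
  [[0.073, -0.163, 0], 0],
])

```text
t: 2.9
eef_pos: [448.6, 201.1, 214.8]
tcp_rot: [3.141, -0.001, 0.358]
ft_force: [0.8, -0.7, -0.3]
opening: 0.999
grip_force: 0.0
```

```bash
python3 - <<'E'
from h import *
p,d,P,k=look('w2');np.savez('w2',P=P)
for lo,hi in [(83,98),(72,98),(30,67),(15,98)]:
    m=(np.hypot(P[...,0]-466,P[...,1]-202)<55)&(P[...,2]>lo)&(P[...,2]<hi)
    n,l,st,ce=cv2.connectedComponentsWithStats(m.astype(np.uint8));m=l==1+np.argmax(st[1:,4])
    q=P[m][:,:2].astype(np.float32);print(lo,hi,len(q),cv2.minAreaRect(q),cv2.minEnclosingCircle(q),np.median(P[m][:,2]))
s=state();print(s['joints'])
E
```

```text
2.9 [448.6 201.1 214.8] [ 3.1413e+00 -6.0000e-04  3.5760e-01] [[0.35, 0.9, 0.27, 525.55], [-0.94, 0.33, 0.1, 229.23], [0.0, -0.29, 0.96, 385.08]]
83 98 3653 ((464.8163146972656, 202.7215118408203), (60.55390930175781, 60.99079132080078), 17.5703182220459) ((464.43939208984375, 202.4689483642578), 30.933744430541992) 91.87424569176119
72 98 3706 ((464.84130859375, 202.72943115234375), (60.60634994506836, 60.99079132080078), 17.570316314697266) ((464.51983642578125, 202.433349609375), 30.982112884521484) 91.86042902383281
30 67 484 ((481.9759826660156, 215.11277770996094), (21.990280151367188, 61.09333419799805), 30.563922882080078) ((476.4132080078125, 211.79275512695312), 30.849117279052734) 62.18648261396115
15 98 4385 ((464.5660400390625, 202.23974609375), (61.644805908203125, 60.979896545410156), 36.83634948730469) ((464.88336181640625, 202.29904174804688), 39.04308319091797) 91.68234608257717
[2.95335433e-01 3.04530875e-01 1.87315568e+00 1.43036828e-03
 9.62090202e-01 1.50592682e+00]
```

View pics/w2.png

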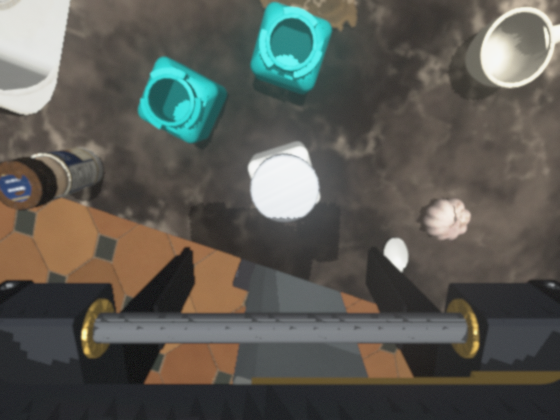

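Wrist view: jar lid at (285,187), turquoise ones at (183,98) and (292,46), and the fingers' space around the lid is free. Jar (464.7,202.6), yaw about 37.3°. I'll turn 28° and descend.

Request:
arm_command([
  [[0.062, 0.017, 0.04], 0],
  [[0, 0, 0.05], -0.0389],
  [[0, 0, 0.05], -0.0389],
  [[0, 0, 0.05], -0.0389],
  [[0, 0, 0.05], -0.0389],
])

```text
t: 3.45
eef_pos: [464.8, 200.6, 154.1]
tcp_rot: [3.141, -0.0, 0.851]
ft_force: [-0.7, -0.6, -0.6]
opening: 0.996
grip_force: 0.0
```

```bash
python3 -c "
from h import *
s=state();print(s['eef_pos'],s['tcp_rot'],s['joints'])"
```

```text
[464.84786555 200.5910358  154.13577552] [ 3.14129317e+00 -1.00606631e-04  8.51381775e-01] [ 2.76951211e-01  4.01832695e-01  1.91553494e+00 -2.68112520e-04
  8.23977844e-01  9.96547885e-01]
```

Request:
arm_command([
  [[0.006, -0.005, 0.08], 0],
  [[0, 0, 0.08], 0],
  [[0, 0, 0.08], 0],
  [[0, 0, 0.06], 0],
  [[0, 0, 0.048], 0],
])

```text
t: 3.95
eef_pos: [464.8, 202.5, 66.7]
tcp_rot: [-3.141, 0.001, 0.846]
ft_force: [0.6, 0.0, 0.1]
opening: 0.999
grip_force: 0.0
```

Request:
arm_command([
  [[0, 0, 0], 0],
  [[0, 0, 0], 0],
  [[0, 0, 0], 0],
  [[0, 0, 0], 0],
  [[0, 0, 0], 0],
], claw=0)

```text
t: 4.45
eef_pos: [464.7, 203.2, 68.1]
tcp_rot: [3.141, -0.001, 0.847]
ft_force: [-0.2, 0.5, 1.9]
opening: 0.641
grip_force: 30.3
```

Request:
arm_command([
  [[0, 0, 0], 0],
  [[0, 0, 0], 0],
  [[0, 0, 0], 0],
  [[0, 0, 0], 0],
  [[0, 0, 0], 0],
])

```text
t: 4.95
eef_pos: [464.7, 203.2, 68.0]
tcp_rot: [3.141, -0.001, 0.847]
ft_force: [-1.3, -0.7, 6.5]
opening: 0.637
grip_force: 30.0
```

Request:
arm_command([
  [[0, 0, -0.04], 0],
  [[0, 0, -0.08], 0],
  [[0, 0, -0.1], 0],
  [[0, 0, -0.1], 0],
  [[0, 0, -0.08], 0],
])

```text
t: 5.45
eef_pos: [464.2, 203.0, 169.0]
tcp_rot: [-3.142, 0.0, 0.847]
ft_force: [0.4, 0.6, -5.7]
opening: 0.637
grip_force: 30.0
```

```bash
python3 - <<'E'
from h import *
p,d,P,k=look('w3')
for lo,hi in [(172,210),(130,172),(100,210)]:
    m=(np.hypot(P[...,0]-466,P[...,1]-202)<55)&(P[...,2]>lo)&(P[...,2]<hi)
    if m.sum()<20: continue
    n,l,st,ce=cv2.connectedComponentsWithStats(m.astype(np.uint8));m=l==1+np.argmax(st[1:,4])
    q=P[m][:,:2].astype(np.float32);print(lo,hi,len(q),cv2.minAreaRect(q),np.median(P[m][:,2]))
p,d=viewer.read_camera('scene');cv2.imwrite('pics/s3.png',p[:,:,::-1])
cv2.imwrite('pics/w3s.png',np.hstack([cv2.resize(cv2.imread('pics/w3.png'),(400,300)),cv2.resize(p[180:330,180:380,::-1],(400,300))]))
E
```

```text
5.45 [464.2 203.  169. ] [-3.1416e+00  3.0000e-04  8.4680e-01] [[0.75, 0.64, 0.19, 518.72], [-0.66, 0.72, 0.22, 263.92], [0.0, -0.29, 0.96, 339.2]]
172 210 11716 ((469.482666015625, 208.72332763671875), (44.872047424316406, 79.82933807373047), 48.06754684448242) 192.71931986288345
130 172 2907 ((479.90386962890625, 215.17453002929688), (23.361515045166016, 61.0019645690918), 43.51577377319336) 162.823326170711
100 210 15166 ((470.34539794921875, 209.6922607421875), (47.5357551574707, 79.82521057128906), 47.857791900634766) 192.41147875687065
```

View pics/w3s.png

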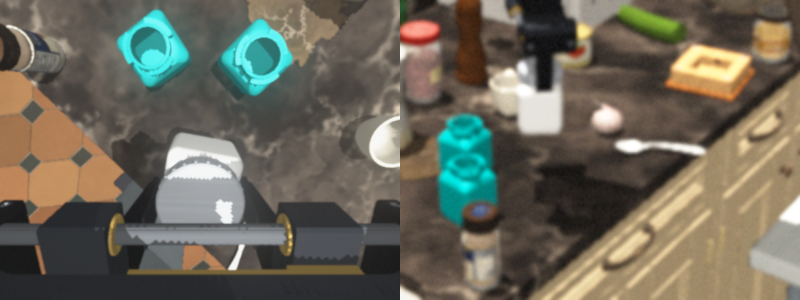

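The jar hangs upright in the gripper: lid at (200,190) in the left pane, body's far edge at (180,135)-(243,143). I'll measure its held yaw and tilt from that.

```bash
python3 - <<'E'
from h import *
p,d,P,k=look('w4')
m=(np.hypot(P[...,0]-466,P[...,1]-202)<55)&(P[...,2]>155)&(P[...,2]<172)
n,l,st,ce=cv2.connectedComponentsWithStats(m.astype(np.uint8));m=l==1+np.argmax(st[1:,4])
Q=P[m];A=np.c_[Q[:,:2]-[464,203],np.ones(len(Q))]
c=np.linalg.lstsq(A,Q[:,2],rcond=None)[0];print('plane',c)
# far face
for a in np.arange(30,46,1.):
    r=np.radians(a);u=(Q[:,0]-464)*np.cos(r)+(Q[:,1]-203)*np.sin(r);v=-(Q[:,0]-464)*np.sin(r)+(Q[:,1]-203)*np.cos(r)
    b=np.round(v/2).astype(int);e=np.array([[2*i,np.percentile(u[b==i],98)] for i in range(-10,11) if (b==i).sum()>8])
    f=np.polyfit(e[:,0],e[:,1],1);print(a,round(np.degrees(np.arctan(f[0])),2),e[:,1].mean().round(1),np.percentile(v,[1,99]).round(1))
E
```

```text
5.55 [465.2 203.3 169.8] [ 3.1396e+00 -3.0000e-03  8.4680e-01] [[0.75, 0.64, 0.19, 519.06], [-0.66, 0.72, 0.22, 264.05], [0.0, -0.29, 0.96, 340.27]]
plane [ -0.36265826  -0.30088123 177.91491857]
30.0 -7.66 30.7 [-26.8  30.9]
31.0 -6.63 30.7 [-27.2  30.6]
32.0 -5.72 30.6 [-27.5  30.2]
33.0 -4.68 30.6 [-27.8  29.9]
34.0 -3.7 30.5 [-28.2  29.6]
35.0 -2.73 30.5 [-28.6  29.3]
36.0 -1.71 30.5 [-29.  29.]
37.0 -0.69 30.4 [-29.3  28.7]
38.0 0.29 30.5 [-29.6  28.5]
39.0 1.29 30.5 [-29.9  28.2]
40.0 2.26 30.5 [-30.3  27.9]
41.0 3.21 30.5 [-30.6  27.6]
42.0 4.11 30.5 [-31.   27.3]
43.0 5.1 30.6 [-31.3  27. ]
44.0 6.01 30.6 [-31.7  26.7]
45.0 6.89 30.7 [-31.9  26.5]
```

Request:
arm_command([
  [[0, 0, 0], 0.0315],
  [[0, 0, 0], 0.0315],
  [[0, 0, 0], 0.0315],
  [[0, 0, 0], 0.0315],
  [[0, 0, 0], 0.0315],
])

```text
t: 6.1
eef_pos: [463.8, 202.8, 166.0]
tcp_rot: [-3.142, 0.003, 0.348]
ft_force: [1.1, -0.3, -5.2]
opening: 0.638
grip_force: 30.0
```

Request:
arm_command([
  [[-0.02, 0.045, 0], 0],
  [[-0.04, 0.09, 0], 0],
  [[-0.05, 0.113, 0], 0],
  [[-0.05, 0.113, 0], 0],
  [[-0.05, 0.113, 0], 0],
])

```text
t: 6.6
eef_pos: [455.1, 72.1, 166.7]
tcp_rot: [-3.141, 0.002, 0.355]
ft_force: [0.9, -0.3, -6.2]
opening: 0.636
grip_force: 30.0
```

Request:
arm_command([
  [[-0.05, 0.113, 0], 0],
  [[-0.05, 0.113, 0], 0],
  [[-0.05, 0.113, 0], 0],
  [[-0.05, 0.113, 0], 0],
  [[-0.05, 0.113, 0], 0],
])

```text
t: 7.1
eef_pos: [445.0, -81.9, 166.7]
tcp_rot: [-3.141, 0.001, 0.354]
ft_force: [-0.0, 0.5, -6.0]
opening: 0.637
grip_force: 30.0
```

Request:
arm_command([
  [[-0.05, 0.113, 0], 0],
  [[-0.05, 0.113, 0], 0],
  [[-0.05, 0.113, 0], 0],
  [[-0.04, 0.09, 0], 0],
  [[-0.02, 0.045, 0], 0],
])

```text
t: 7.6
eef_pos: [436.6, -211.6, 166.7]
tcp_rot: [-3.141, 0.001, 0.352]
ft_force: [-0.6, 0.1, -4.5]
opening: 0.639
grip_force: 30.0
```

```bash
python3 -c "
from h import *
p,d,P,k=look('w5')
c=np.array([436.3,-244.3])
m=(np.hypot(P[...,0]-c[0],P[...,1]-c[1])<55)&(P[...,2]>155)&(P[...,2]<172)
n,l,st,ce=cv2.connectedComponentsWithStats(m.astype(np.uint8));m=l==1+np.argmax(st[1:,4])
Q=P[m]
for a in (6,8,9,10,12):
    r=np.radians(a);u=(Q[:,:2]-c)@[np.cos(r),np.sin(r)];v=(Q[:,:2]-c)@[-np.sin(r),np.cos(r)]
    b=np.round(v/2).astype(int);e=np.array([[2*i,np.percentile(u[b==i],98)] for i in range(-10,11) if (b==i).sum()>8])
    print(a,np.degrees(np.arctan(np.polyfit(e[:,0],e[:,1],1)[0])),e[:,1].mean(),np.percentile(v,[1,99]))
m=(np.hypot(P[...,0]-c[0],P[...,1]-c[1])<85)&(P[...,2]>24)&(P[...,2]<45)
print(m.sum(),cv2.minAreaRect(P[m][:,:2].astype(np.float32)));print(state()['ft_force'])
"
```

```text
7.6 [ 436.6 -211.6  166.7] [-3.1407e+00  1.1000e-03  3.5230e-01] [[0.34, 0.9, 0.27, 514.04], [-0.94, 0.33, 0.1, -184.0], [-0.0, -0.29, 0.96, 336.82]]
6 21.991802566148472 32.68107605327524 [ 2.58649932 45.49953596]
8 16.326629292081254 33.66627628773716 [ 1.75021823 44.43515735]
9 13.561065290375277 34.17887352451615 [ 1.33121425 43.88258287]
10 21.446340328527207 33.62603481333574 [ 0.91180477 43.31664134]
12 16.56358421910613 34.67719045792201 [ 0.07228042 42.14535067]
5060 ((443.6251220703125, -244.0216522216797), (93.67949676513672, 108.13984680175781), 9.363722801208496)
[ 0.75570252 -1.62992548 -5.89928038]
```

Request:
arm_command([
  [[-0.016, 0.041, 0], 0],
  [[-0.015, 0.041, 0], 0],
  [[-0.015, 0.04, 0], 0],
  [[0, 0, 0.04], 0],
  [[0, 0, 0.04], 0],
])

```text
t: 8.15
eef_pos: [437.2, -242.1, 146.8]
tcp_rot: [-3.142, -0.0, 0.352]
ft_force: [-0.9, 0.3, -5.5]
opening: 0.637
grip_force: 30.0
```

Request:
arm_command([
  [[0, 0, 0.04], 0],
  [[0, 0, 0.04], 0],
  [[0, 0, 0.03], 0],
  [[0, 0, 0], 0],
  [[0, 0, 0], 0],
])

```text
t: 8.65
eef_pos: [437.5, -242.3, 120.1]
tcp_rot: [-3.142, 0.0, 0.352]
ft_force: [0.0, -0.4, -5.4]
opening: 0.634
grip_force: 30.0
```

```bash
python3 -c "
from h import *
p,d,P,k=look('w6')
c=np.array([436.3,-244.3])
m=(np.hypot(P[...,0]-c[0],P[...,1]-c[1])<55)&(P[...,2]>98)&(P[...,2]<114)
n,l,st,ce=cv2.connectedComponentsWithStats(m.astype(np.uint8));m=l==1+np.argmax(st[1:,4])
Q=P[m]
for a in (6,8,9,10,12):
    r=np.radians(a);u=(Q[:,:2]-c)@[np.cos(r),np.sin(r)];v=(Q[:,:2]-c)@[-np.sin(r),np.cos(r)]
    b=np.round(v/2).astype(int);e=np.array([[2*i,np.percentile(u[b==i],98)] for i in range(-10,11) if (b==i).sum()>8])
    print(a,np.degrees(np.arctan(np.polyfit(e[:,0],e[:,1],1)[0])),e[:,1].mean(),np.percentile(v,[1,99]))
print(state()['ft_force'])
cv2.imwrite('pics/w6c.png',cv2.resize(p[60:300,140:420,::-1],None,fx=2,fy=2))
"
```

```text
8.65 [ 437.5 -242.3  120.1] [-3.1415e+00  1.0000e-04  3.5200e-01] [[0.34, 0.9, 0.27, 514.67], [-0.94, 0.33, 0.1, -214.61], [0.0, -0.29, 0.96, 290.28]]
6 -3.314089003008982 31.247792761918877 [-25.80920235  31.86134312]
8 -1.321584036979233 31.196241460506524 [-26.76053947  31.02034559]
9 -0.30838845740107174 31.194049913523404 [-27.22169908  30.58018703]
10 0.7127074111168861 31.196383004716658 [-27.66154223  30.13071345]
12 2.6359936904364294 31.2362129492003 [-28.51581921  29.19827565]
[-0.07755041  0.46817496 -5.65856158]
```

View pics/w6c.png

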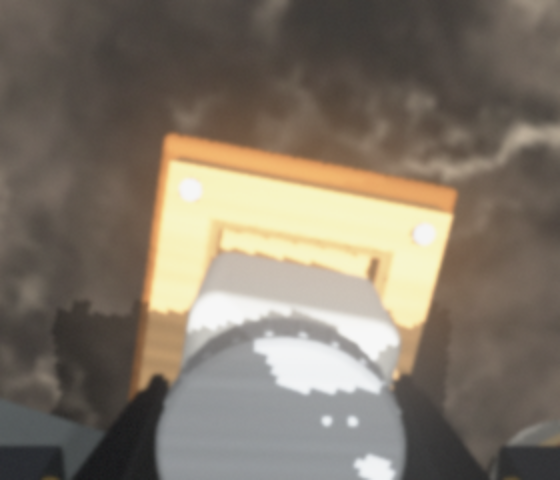

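Request:
arm_command([
  [[-0.0073, 0.0073, 0], 0],
  [[0, 0, 0.02], 0],
  [[0, 0, 0.02], 0],
  [[0, 0, 0.02], 0],
  [[0, 0, 0], 0],
])

```text
t: 9.2
eef_pos: [436.0, -244.4, 104.3]
tcp_rot: [-3.141, 0.001, 0.352]
ft_force: [-0.2, -0.3, -5.6]
opening: 0.637
grip_force: 30.0
```

Request:
arm_command([
  [[0, 0, 0.01], 0],
  [[0, 0, 0.01], 0],
  [[0, 0, 0.01], 0],
  [[0, 0, 0], 0],
  [[0, 0, 0], 0],
])

```text
t: 9.7
eef_pos: [436.3, -244.7, 97.6]
tcp_rot: [3.142, 0.0, 0.352]
ft_force: [-0.3, -0.4, -5.5]
opening: 0.637
grip_force: 30.0
```

Entering cleanly; continuing down.

Request:
arm_command([
  [[0, 0, 0.01], 0],
  [[0, 0, 0.01], 0],
  [[0, 0, 0.01], 0],
  [[0, 0, 0], 0],
  [[0, 0, 0], 0],
])

```text
t: 10.2
eef_pos: [436.3, -244.6, 90.0]
tcp_rot: [-3.141, 0.0, 0.352]
ft_force: [0.4, -0.8, -5.9]
opening: 0.633
grip_force: 30.0
```

Request:
arm_command([
  [[0, 0, 0.008], 0],
  [[0, 0, 0.006], 0],
  [[0, 0, 0.006], 0],
  [[0, 0, 0], 0],
  [[0, 0, 0], 0],
])

```text
t: 10.7
eef_pos: [436.3, -244.6, 85.1]
tcp_rot: [-3.142, 0.0, 0.352]
ft_force: [-0.7, -0.2, -6.0]
opening: 0.637
grip_force: 30.0
```

Request:
arm_command([
  [[0, 0, 0.006], 0],
  [[0, 0, 0.006], 0],
  [[0, 0, 0.006], 0],
  [[0, 0, 0], 0],
  [[0, 0, 0], 0],
])

```text
t: 11.2
eef_pos: [436.2, -244.7, 80.4]
tcp_rot: [-3.141, 0.0, 0.352]
ft_force: [0.5, 0.4, -4.8]
opening: 0.638
grip_force: 30.0
```

Request:
arm_command([
  [[0, 0, 0.004], 0],
  [[0, 0, 0.004], 0],
  [[0, 0, 0.004], 0],
  [[0, 0, 0], 0],
  [[0, 0, 0], 0],
])

```text
t: 11.7
eef_pos: [436.5, -244.7, 78.0]
tcp_rot: [3.141, -0.0, 0.352]
ft_force: [-0.9, 1.1, 6.6]
opening: 0.639
grip_force: 30.0
```

Request:
arm_command([
  [[0, 0, 0.004], 0],
  [[0, 0, 0.002], 0],
  [[0, 0, 0], 0],
  [[0, 0, 0], 0],
  [[0, 0, 0], 0],
])

```text
t: 12.2
eef_pos: [436.5, -244.8, 77.0]
tcp_rot: [3.141, -0.001, 0.352]
ft_force: [-2.4, 2.6, 14.3]
opening: 0.637
grip_force: 30.0
```

```bash
python3 -c "
from h import *
p,d,P,k=look('w7')
c=np.array([436.5,-244.7]);r=np.radians(9.3)
X=(P[...,:2]-c)@np.array([[np.cos(r),np.sin(r)],[-np.sin(r),np.cos(r)]]).T
def st(m,n):print(n,m.sum(),np.median(P[m][:,2]),np.percentile(P[m][:,2],[10,90]))
R=np.hypot(X[...,0],X[...,1])
st((R<24)&(P[...,2]>85)&(P[...,2]<115)&(np.abs(X[...,1])<15),'lid top')
st((R>33)&(R<38)&(X[...,0]>22)&(P[...,2]>50)&(P[...,2]<85),'shoulder')
st((X[...,0]>38)&(X[...,0]<50)&(abs(X[...,1])<40)&(P[...,2]>20)&(P[...,2]<50),'block')
st((X[...,0]>70)&(X[...,0]<100)&(abs(X[...,1])<40),'table')
cv2.imwrite('pics/w7c.png',cv2.resize(p[60:300,140:420,::-1],None,fx=2,fy=2))
print(state()['ft_force'])
"
```

```text
12.2 [ 436.5 -244.8   77. ] [ 3.1405e+00 -7.0000e-04  3.5190e-01] [[0.34, 0.9, 0.27, 513.54], [-0.94, 0.33, 0.1, -216.98], [0.0, -0.29, 0.96, 247.3]]
lid top 4232 100.84720244651476 [100.10946692 101.62195307]
shoulder 774 71.64458934655917 [55.50687408 75.70436311]
block 2341 34.19207264478291 [33.38012557 35.03093122]
table 5144 0.0778200150139412 [-0.81979768  1.00450215]
[-2.37590858  2.34274985 13.89578504]
```

View pics/w7c.png

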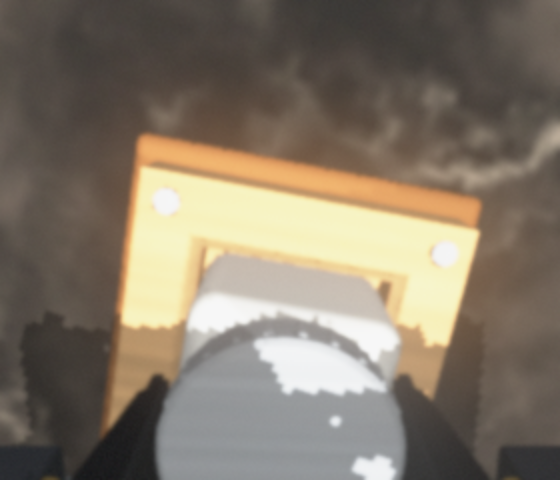

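The jar is home (shoulder at 71.6 mm, expected 72; lid top at 100.8). One firmer press for certainty, then ease off.

Request:
arm_command([
  [[0, 0, 0.004], 0],
  [[0, 0, 0.002], 0],
  [[0, 0, 0], 0],
  [[0, 0, 0], 0],
  [[0, 0, 0], 0],
])

```text
t: 12.75
eef_pos: [436.5, -244.8, 76.2]
tcp_rot: [3.14, -0.001, 0.352]
ft_force: [-4.9, 2.8, 26.1]
opening: 0.633
grip_force: 30.0
```

Request:
arm_command([
  [[0, 0, -0.004], 0],
  [[0, 0, -0.004], 0],
  [[0, 0, 0], 0],
  [[0, 0, 0], 0],
  [[0, 0, 0], 0],
])

```text
t: 13.25
eef_pos: [436.5, -244.8, 77.4]
tcp_rot: [3.141, -0.001, 0.352]
ft_force: [-1.4, 1.2, 13.5]
opening: 0.64
grip_force: 30.0
```

Request:
arm_command([
  [[0, 0, -0.001], -0.0278],
  [[0, 0, -0.001], -0.0278],
  [[0, 0, -0.001], -0.0278],
  [[0, 0, -0.001], -0.0278],
  [[0, 0, -0.001], -0.0278],
])

```text
t: 13.75
eef_pos: [436.7, -244.6, 78.6]
tcp_rot: [3.14, -0.001, 0.791]
ft_force: [-0.1, 4.0, 11.6]
opening: 0.642
grip_force: 30.5
```

```bash
python3 -c "
from h import *
s=state();print(s['eef_pos'],s['tcp_rot'],s['ft_force'],s['moment'],s['joints'])"
```

```text
[ 436.66459931 -244.61399058   78.61285553] [ 3.14047920e+00 -5.75064893e-04  7.91366521e-01] [-0.13966532  3.97037175 11.62926425] [ 0.70095624  0.02726616 -0.26057146] [-6.42908753e-01  5.13495176e-01  1.99738415e+00  7.10256577e-04
  6.29532086e-01  1.35947517e-01]
```

Request:
arm_command([
  [[0, 0, -0.001], -0.0283],
  [[0, 0, -0.001], -0.0283],
  [[0, 0, -0.001], -0.0283],
  [[0, 0, -0.001], -0.0283],
  [[0, 0, -0.001], -0.0283],
])

```text
t: 14.25
eef_pos: [436.5, -244.8, 79.5]
tcp_rot: [3.141, 0.0, 1.237]
ft_force: [-0.1, -0.6, 4.6]
opening: 0.638
grip_force: 30.0
```

Request:
arm_command([
  [[0, 0, -0.001], -0.0283],
  [[0, 0, -0.001], -0.0283],
  [[0, 0, -0.001], -0.0283],
  [[0, 0, -0.001], -0.0283],
  [[0, 0, -0.001], -0.0283],
])

```text
t: 14.75
eef_pos: [436.4, -244.8, 80.4]
tcp_rot: [3.141, 0.0, 1.681]
ft_force: [-1.2, -0.7, 1.4]
opening: 0.638
grip_force: 30.0
```

```bash
cat > chk.py <<'E'
from h import *
p,d,P,k=look('chk')
c=np.array([436.5,-244.7]);r=np.radians(9.3)
X=(P[...,:2]-c)@np.array([[np.cos(r),np.sin(r)],[-np.sin(r),np.cos(r)]]).T
def st(m,n):print(n,m.sum(),np.percentile(P[m][:,2],[10,50,90]))
s=state();R=np.hypot(X[...,0],X[...,1]);z=s['eef_pos'][2]
st((R<22)&(abs(P[...,2]-z-24)<12),'lid top');st((R<42)&(abs(P[...,2]-73)<8),'shoulder')
m=(R<42)&(abs(P[...,2]-z-24)<7);q=P[m][:,:2].astype(np.float32)
h=np.histogram(P[R<42][:,2],bins=range(50,160,2));print([(int(b),int(a)) for a,b in zip(*h) if a>60])
print(s['ft_force'],s['moment'],s['opening'],s['grip_force'])
E
python3 chk.py
```

```text
14.75 [ 436.4 -244.8   80.4] [3.1413e+00 4.0000e-04 1.6812e+00] [[0.99, -0.1, -0.03, 427.3], [0.11, 0.95, 0.29, -163.69], [0.0, -0.29, 0.96, 250.64]]
lid top 5180 [103.59810228 104.31079507 105.03898773]
shoulder 2077 [69.47744135 75.21922605 79.06222882]
[(50, 78), (52, 69), (54, 84), (56, 74), (58, 79), (60, 85), (62, 96), (64, 82), (66, 92), (68, 103), (70, 239), (72, 267), (74, 474), (76, 462), (78, 324), (80, 84), (86, 73), (88, 145), (90, 161), (92, 174), (94, 185), (96, 206), (98, 228), (100, 256), (102, 3036), (104, 5993), (106, 154), (108, 133), (110, 150), (112, 154), (114, 151), (116, 168), (118, 160), (120, 156), (122, 168), (124, 171), (126, 173), (128, 183), (130, 171), (132, 172), (134, 260), (136, 227), (138, 190), (140, 181), (142, 130), (144, 77), (146, 99), (148, 125), (150, 114), (152, 127), (154, 139), (156, 137)]
[-0.57761122 -1.09028139  1.047325  ] [-0.00201818 -0.12268464  0.00371411] 0.6369785006118908 30.00081405043602
```

The thread has let go: 76° turned, zero moment, lid up 3.5 mm. Lifting.

Request:
arm_command([
  [[0, 0, -0.008], 0],
  [[0, 0, -0.01], 0],
  [[0, 0, -0.01], 0],
  [[0, 0, -0.01], 0],
  [[0, 0, 0], 0],
])

```text
t: 15.3
eef_pos: [436.4, -244.7, 90.2]
tcp_rot: [3.141, 0.0, 1.677]
ft_force: [0.8, 0.3, -1.0]
opening: 0.642
grip_force: 30.0
```

```bash
python3 chk.py
```

```text
15.3 [ 436.4 -244.7   90.2] [3.1412e+00 4.0000e-04 1.6771e+00] [[0.99, -0.1, -0.03, 427.64], [0.1, 0.95, 0.29, -163.61], [0.0, -0.29, 0.96, 260.45]]
lid top 5169 [113.39480795 114.12874208 114.85458828]
shoulder 2257 [70.36194528 76.2914148  80.07616027]
[(50, 72), (54, 61), (56, 75), (58, 67), (60, 75), (62, 82), (64, 73), (66, 83), (68, 92), (70, 188), (72, 243), (74, 433), (76, 455), (78, 477), (80, 289), (96, 74), (98, 144), (100, 171), (102, 174), (104, 191), (106, 196), (108, 251), (110, 245), (112, 4148), (114, 4871), (116, 147), (118, 136), (120, 151), (122, 151), (124, 151), (126, 166), (128, 162), (130, 155), (132, 169), (134, 170), (136, 168), (138, 178), (140, 174), (142, 176), (144, 283), (146, 192), (148, 199), (150, 197), (152, 101), (154, 84), (156, 103)]
[-0.66341498  0.69444715 -0.38250284] [-0.0022364  -0.10016203  0.0463853 ] 0.6359771948014954 29.999655280262232
```

Only the lid's weight (about 1 N) is carried, so the jar stayed. Finishing the lift to about 30 mm.

Request:
arm_command([
  [[0, 0, -0.014], 0],
  [[0, 0, -0.018], 0],
  [[0, 0, -0.018], 0],
  [[0, 0, -0.014], 0],
  [[0, 0, -0.004], 0],
])

```text
t: 15.85
eef_pos: [436.5, -244.7, 107.4]
tcp_rot: [3.141, 0.001, 1.678]
ft_force: [0.2, -0.4, -1.5]
opening: 0.638
grip_force: 30.0
```

Request:
arm_command([
  [[0, 0, 0], 0],
  [[0, 0, 0], 0],
  [[0, 0, 0], 0],
  [[0, 0, 0], 0],
  [[0, 0, 0], 0],
])

```text
t: 16.35
eef_pos: [436.3, -244.6, 106.8]
tcp_rot: [-3.141, -0.0, 1.678]
ft_force: [0.0, 0.3, -1.0]
opening: 0.64
grip_force: 30.0
```

```bash
python3 chk.py; python3 - <<'E'
from h import *
p=cv2.imread('pics/chk.png');q,d=viewer.read_camera('scene')
cv2.imwrite('pics/fin.png',np.hstack([cv2.resize(p,(400,300)),cv2.resize(q[170:260,280:400,::-1],(400,300))]))
E
```

```text
16.35 [ 436.3 -244.6  106.8] [-3.1414e+00 -1.0000e-04  1.6775e+00] [[0.99, -0.1, -0.03, 427.56], [0.11, 0.95, 0.29, -163.59], [0.0, -0.29, 0.96, 277.03]]
lid top 5166 [129.94107882 130.65838346 131.36813004]
shoulder 2339 [70.84993709 77.20235578 80.44157531]
[(58, 64), (64, 73), (66, 62), (68, 72), (70, 176), (72, 202), (74, 386), (76, 386), (78, 549), (80, 617), (114, 130), (116, 156), (118, 183), (120, 198), (122, 192), (124, 200), (126, 270), (128, 1526), (130, 7473), (132, 218), (134, 139), (136, 143), (138, 157), (140, 154), (142, 159), (144, 152), (146, 163), (148, 166), (150, 173), (152, 172), (154, 170), (156, 170)]
[-0.19385325  0.55964645 -0.71066537] [ 0.00300116 -0.0768203  -0.01926549] 0.6372227177855205 29.999740663915873
```

View pics/fin.png

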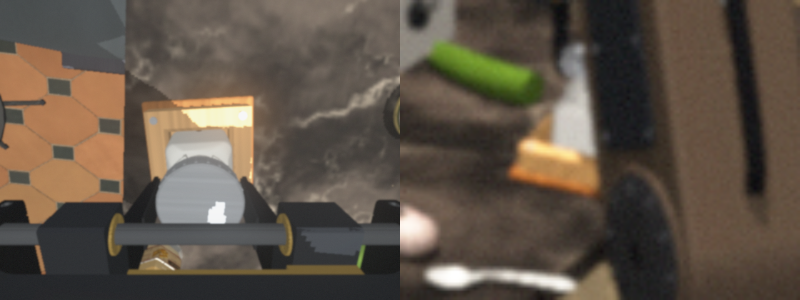

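The lid is held about 30 mm above its seat, centred over the jar, which sits down in the holder (left pane: lid (200,195), jar (200,150)). The lid top measured 100.85 mm while closed, against 101 nominal, which confirms the jar was home. The force was downward through the unscrewing. Handing in.

```bash
python3 -c "
from cell import env;print(env.job_done())"
```

```text
the job is handed in; nothing more can be done
None
```

I handed the job in at about 16.5 s of the 51 s allowed: the jar is pressed home in the holder, and its lid, unscrewed about 76°, is held level about 30 mm above its seat and centred over the mouth; the hand-in returned no verdict.

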